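# Put the jar, tape measure and log back in their own places

### The arm

A 6-joint arm with a two-finger parallel gripper is mounted at the origin on a cart in front of the work surface, level with it; the furniture and walls round the work are solid. World frame = base frame: x ahead of the robot, y to its left, z up, the work surface at z = 0. Lengths are in mm, angles in rad, forces in N, time in s.
With the tool pointing down it reaches from about 275 to 1000 mm from the base axis. Payload 8.4 kg.
Tool frame: the origin (TCP) lies on the centre line of the jaws, within the pads' length; the fingertips stand 25 mm ahead of it and the grasp point (between the pads) lies 6 mm ahead of it; z points along the fingers, x is the direction in which the jaws open and shut, and the axes are right-handed (so a half turn about z gives the same grasp; the last joint's range is limited). The gripper opens to 85 mm and grips with 20 to 120 N. Pads are 22 mm wide; open, the fingers measure 114 mm over their backs; the gripper's body (76 mm by 85 mm) begins 54 mm behind the grasp point. The pads swing forward as they close: fully open they stand 13 mm farther back than shut.
Start: joints at [-1.257, 0.353, 1.633, -0, 1.155, -0.002], TCP at [194.109, -594.096, 256.281] pointing down, gripper open.
Joint ranges: [-2.63, 2.63], [-0.92, 2.1], [0.06, 2.66], [-1.3, 4.44], [0, 2.69], [-3.02, 3.02]. Speed limits (rad/s): [2.22, 2.22, 2.79, 3.14, 3.14, 3.14].

### API

Orientations are given as [roll, pitch, yaw] about the fixed x, y, z axes, in that order (R = Rz(yaw) Ry(pitch) Rx(roll)).
In Python, from rig import r gives the robot as it stands. The module is installed in compiled form; this text tells all that it offers.
- The arm moves only by the tool jog_arm, never from a script. Its argument "deltas" is a list of rows, each an object with "gripper": the gripper command: -1 is fully open, 1 is shut, values between are in proportion; "translation": the shift along the world's x, y, z in units of 10 cm (1.0 is 10 cm), a list of three; "dr": the turn, a rotation vector about the world's x, y, z in units of pi/2 rad (1.0 is pi/2 rad), a list of three. In form: [{"gripper": gripper, "translation": [x, y, z], "dr": [wx, wy, wz]}, ...]. A call has 1 to 12 rows; each row shifts and turns the commanded pose from where the row before left it; what a row does not reach is not made up. A row lasts 1/12 s, in which the tool goes at most 41.7 mm and 7.16 degrees, less where a joint would pass 70% of its speed; a pose out of reach is approached as far as the arm can. A call with a number of a shift or a turn outside -1 to 1 is refused whole. A call with a gripper value outside its range is refused whole. The fingers move at their own pace and stop on an object; "squeeze" is the grip in N (left out, the last holds). Time passes only in rows, so rows that do not move let the fingers close. It gives the time, the measured TCP pose, the force and the opening at its end, in the units of the state.
- r.sense(): the state, without advancing time (a new reading comes with each control period).
- r.grab_frame(name): name is "scene" or "top" or "wrist"; returns the picture (480x640x3 uint8, blue, green, red); there is no depth.
- r.calibration(name): a dict with "mtx" (3x3 intrinsics, pixels), "k1" (the pictures are not rectified: a ray, as slopes to the right and down, at radius r is drawn at 1 + k1 r^2 times it, then the intrinsics apply), "world_from_camera" (4x4, takes a point from camera to world coordinates). Camera axes: x right, y down, z forward; pixel columns grow to the right and rows downward; lengths in mm; the calibration is good to about 2 mm. A picture is of the moment at which its call begins: read the wrist's pose just before it. calibration takes no time and is no camera call; for the wrist camera it gives the pose at the moment of the call.
- r.sign_off(): hands the job in, once; it reports no verdict.
The state is a dict: "clock": time; "qpos": joint angles; "qvel": joint speeds; "joint_efforts": joint torques, N m; "eef_pos": TCP position; "tcp_rot": TCP orientation; "contact_force": force on the tool from outside, world axes, zero at the start; "wrist_torque": the same for the moment, N m; "opening": opening from 0.0 (shut) to 1.0 (fully open).
Only numpy, scipy, OpenCV 4.12 (cv2) and the standard library are available. Lean on these libraries where they do the work, as an engineer would, in place of code of your own. Each camera call takes 0.05 s, during which the arm holds its last target. There are 200 camera calls.

### The job

The jar, the tape measure and the split log have got into each other's places; swap them round: the jar upright in the middle of the round steel dish, the tape measure flat in the middle of the rectangular wooden tray, and the log flat side down on the middle of the sawing board, lengthwise along its fence and midway between the fence and the board's front edge. The square cork mat is free for parking one of them on the way. Keep the jar upright, and do not shift the spanner, the sanding block or the chisel lying among them.

Things in the scene. Friction and masses are not known exactly. Their poses are not given: they have to be found in the camera images.
- jar: closed glass jar with a white lid, upright, 64 mm across (lid) and 97 mm high; body about 60 mm across below the lid, which takes the top 11 mm. Origin at the centre of its underside, z up. 0.29 to 0.45 kg. It starts on the sawing board; it belongs in the round dish
- tape_measure: pocket tape measure lying flat, ochre case with dark top, 62 mm along x, 81 mm along y (straight case from y = -28 to +40 mm, the rest is the little mouth piece at -y), 33 mm high. Origin at the centre of its underside, z up. 0.17 to 0.26 kg. It starts in the round dish; it belongs in the wooden tray, turned any way
- log: split branch with dark bark, flat side down, 43 mm along x, 122 mm along y (its length), 30 mm high. Origin at the centre of its underside, z up. 0.13 to 0.2 kg. It starts in the wooden tray; it belongs on the sawing board
- drip_dish: round shallow steel dish fixed to the bench, 140 mm across; inside a flat floor about 120 mm across, 4 mm above the bench, rim 12 mm above the bench. Origin at its centre at bench height
- wood_tray: rectangular brown wooden tray fixed to the bench, 130 mm along x by 160 mm along y, walls 8 mm thick and 14 mm high, floor 8 mm above the bench. Origin at its centre at bench height
- saw_board: pale wooden sawing board (bench hook) fixed to the bench, 116 mm along x by 170 mm along y, 15 mm thick, with a low fence (16 mm wide, 10 mm high above the board) along its whole far (+x) edge. Origin at bench height below the middle of the clear face in front of the fence: the fence begins 50 mm from it in +x, the front edge is 50 mm from it in -x. y runs along the fence
- cork_mat: bare square cork mat fixed to the bench, 130 x 130 mm, 4 mm thick: the free spot. Origin at its centre at bench height
- spanner: steel combination spanner lying on the bench, 26 x 159 x 8 mm, length along y. Bystander. Origin at the centre of its underside
- sanding_block: cork sanding block lying on the bench, 66 x 110 x 29 mm, length along y. Bystander. Origin at the centre of its underside
- chisel: wood chisel with amber handle lying on the bench, 29 x 215 x 29 mm, length along y, handle at +y. Bystander. Origin at the centre of its underside
Mind the look-alikes: they are no part of the job. What is shaped like the tape_measure but green or orange is not meant.

How it is judged:
By the outcome, as a careful person would: the job done as asked, in the order asked, and still so for the second after the job is handed in, with the robot touching nothing.
It also fails if it takes over 102 s, if anything falls off the work surface, if the arm or the gripper's body presses on something with over 40 N, if the wrist force passes 120 N, or if a joint passes its speed limit or range.

## Working session

There is one attempt and no reset: what is moved stays moved. The work goes in short steps, Python scripts to look and compute and a tool call to move; the robot and the scene stay as the last step left them, time stands still between calls to the robot, and variables do not carry over. Pictures are saved under pics/ and viewed, about 12 in all and at most 16, crops included, and the job is handed in when it is done.

Besides the shell and the picture viewer there is one more tool, called after "Emit:" in YAML: its name, and indented under it one key for each argument. jog_arm: Moves the arm, as the interface text tells. Shifts and turns lie within -1 to 1; 1 stands for 10 cm of shift or pi/2 rad of turn. Its arguments: {"type":"object","properties":{"deltas":{"type":"array"},"squeeze":{"type":"number"}},"required":["deltas"]}

```bash
mkdir -p pics; cat > h.py <<'E'
import numpy as np, cv2
from rig import r
def ray(name,u,v,cal=None):
    c=cal or r.calibration(name); K=np.array(c["mtx"]); T=np.array(c["world_from_camera"])
    d=np.linalg.inv(K)@[u,v,1.]; p=d[:2].copy(); q=p.copy()
    for _ in range(20): q=p/(1+c["k1"]*(q@q))
    return T[:3,3], T[:3,:3]@np.array([q[0],q[1],1.])
def onz(name,u,v,z,cal=None):
    o,d=ray(name,u,v,cal); return (o+d*(z-o[2])/d[2])[:2]
E
python3 - <<'E'
from h import *
s=r.sense(); print({k:np.round(v,3) for k,v in s.items()})
for n in ["scene","top"]:
    cv2.imwrite(f"pics/{n}0.png",r.grab_frame(n)); c=r.calibration(n); print(n,np.round(c["mtx"],1).tolist(),c["k1"],np.round(c["world_from_camera"],3).tolist())
E
```

```text
{'clock': np.float64(0.0), 'qpos': array([-1.257,  0.354,  1.634,  0.   ,  1.155, -0.002]), 'qvel': array([ 0.   ,  0.   , -0.001,  0.   ,  0.   , -0.001]), 'joint_efforts': array([-1.0000e-03, -6.0526e+01, -3.4206e+01,  0.0000e+00,  1.0000e-02,
       -0.0000e+00]), 'eef_pos': array([ 193.987, -593.672,  255.557]), 'tcp_rot': array([-3.142e+00,  1.000e-03, -1.255e+00]), 'contact_force': array([ 0.175, -0.037, -0.749]), 'wrist_torque': array([ 0.028,  0.012, -0.003]), 'opening': np.float64(1.0)}
scene [[472.2, 0.0, 322.2], [0.0, 472.2, 235.9], [0.0, 0.0, 1.0]] -0.12480565247626753 [[-0.851, -0.379, 0.363, 153.905], [-0.525, 0.602, -0.601, 500.067], [0.01, -0.702, -0.712, 777.868], [0.0, 0.0, 0.0, 1.0]]
top [[518.2, 0.0, 320.5], [0.0, 518.2, 247.6], [0.0, 0.0, 1.0]] -0.10829569626048606 [[0.026, -0.998, 0.062, 445.988], [-1.0, -0.026, -0.003, -102.264], [0.004, -0.062, -0.998, 1114.206], [0.0, 0.0, 0.0, 1.0]]
```

View pics/top0.png

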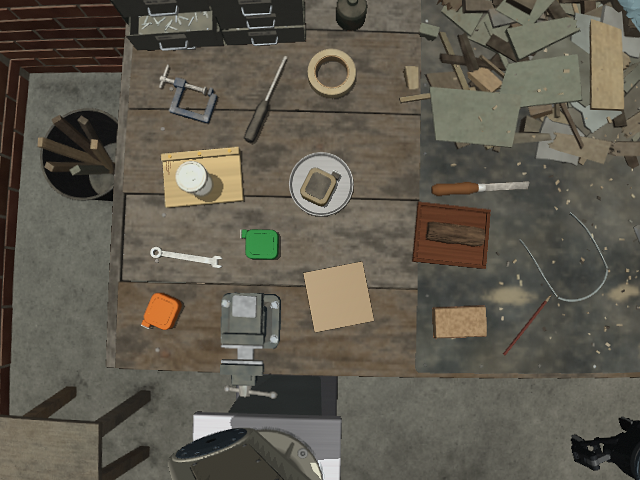

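View pics/scene0.png

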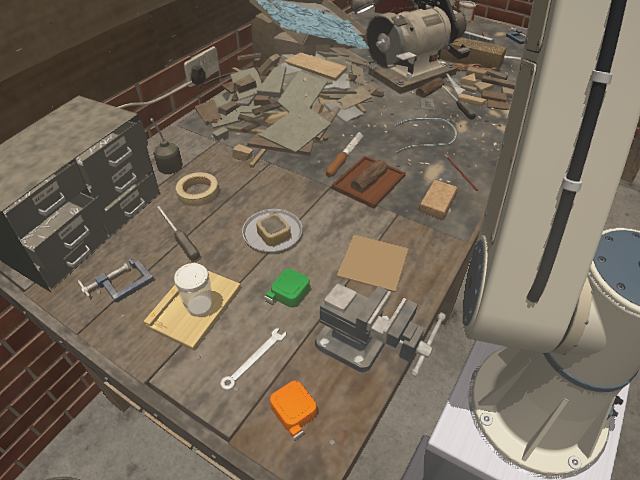

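Seen in top view: jar at about (193,178) on the board, ochre/dark tape at (319,187) in the dish, log at (455,235) in the tray, cork mat at (338,297). Things that could be taken for the tape: green at (263,243), orange at (162,311) and the ochre one with the dark top at (319,187). The last one fits the description, and it is in the dish. Other look-alikes for the log are the scrap wood and the sanding block at (460,322). For the board and mat there are none.

```bash
cat > m.py <<'E'
from h import *
def seg(img,box,mask):
    x0,y0,x1,y1=box; m=np.zeros(img.shape[:2],np.uint8); m[y0:y1,x0:x1]=mask[y0:y1,x0:x1]*255
    m=cv2.morphologyEx(m,cv2.MORPH_OPEN,np.ones((3,3))); m=cv2.morphologyEx(m,cv2.MORPH_CLOSE,np.ones((7,7)))
    cs,_=cv2.findContours(m,cv2.RETR_EXTERNAL,cv2.CHAIN_APPROX_NONE); return max(cs,key=cv2.contourArea)[:,0,:].astype(float)
def world(name,c,z): return np.array([onz(name,u,v,z) for u,v in c])
def rect(w):
    (cx,cy),(a,b),t=cv2.minAreaRect(w.astype(np.float32))
    if a<b: a,b,t=b,a,t+90
    return round(cx,1),round(cy,1),round(a,1),round(b,1),round((t+90)%180-90,1)  # long-axis angle deg in world
E
python3 - <<'E'
from m import *
im=cv2.imread("pics/top0.png"); h=cv2.cvtColor(im,cv2.COLOR_BGR2HSV)
for n,(u,v) in dict(board=(225,190),lid=(191,174),dish=(302,190),rim=(292,190),case=(309,188),top=(319,186),tray=(435,215),trayfl=(435,250),log=(455,235),mat=(338,297),bench=(270,200),bench2=(480,290),bench3=(380,250)).items():
    print(n,h[v,u])
out=np.hstack([cv2.resize(im[145:225,280:360],(400,400),interpolation=2),cv2.resize(im[195:275,412:492],(400,400),interpolation=2)])
o2=np.hstack([cv2.resize(im[140:215,155:255],(400,300),interpolation=2),cv2.resize(im[255:340,295:382],(400,300),interpolation=2)])
cv2.imwrite("pics/crop1.png",np.vstack([out,o2])[:,:][:600] if 0 else cv2.resize(np.vstack([out,o2]),(685,600)))
E
```

```text
board [ 20  95 194]
lid [ 39  16 224]
dish [ 20  79 158]
rim [30  9 88]
case [19 44 92]
top [ 21  45 107]
tray [ 10 150  90]
trayfl [ 10 152  97]
log [14 97 63]
mat [ 18  80 179]
bench [ 18  49 120]
bench2 [35 21 72]
bench3 [20 42 90]
```

View pics/crop1.png

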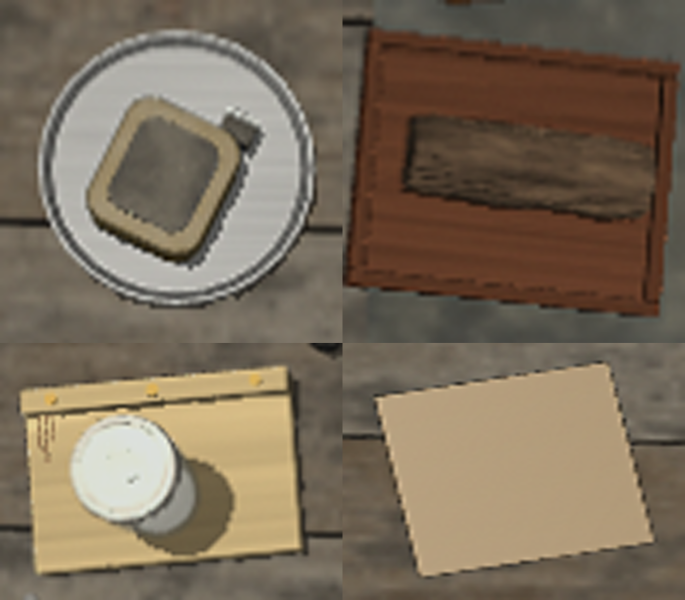

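The crop confirms it: ochre tape with dark top in the dish with its mouth to the upper right at about (337,175), the log near the right wall of the tray, the jar on the board and an empty mat.

```bash
python3 - <<'E'
from m import *
im=cv2.imread("pics/top0.png"); H,S,V=[c.astype(int) for c in cv2.split(cv2.cvtColor(im,cv2.COLOR_BGR2HSV))]
T="top"
c=seg(im,(155,140,255,215),((S>65)&(V>85))|((S<35)&(V>130))); print("board z15",rect(world(T,c,15)),"fence-> z25",rect(world(T,c,25)))
c=seg(im,(285,145,362,222),(S<30)&(V>60)); 
hull=cv2.convexHull(c.astype(np.float32))[:,0]; w=world(T,hull,12); print("dish",[np.round(x,1) for x in cv2.fitEllipse(w.astype(np.float32))],cv2.minEnclosingCircle(w.astype(np.float32)))
c=seg(im,(405,195,500,275),(S>110)&(H<16)); print("tray",rect(world(T,c,14)))
c=seg(im,(298,255,382,340),(S>60)&(V>140)); print("mat",rect(world(T,c,4)))
c=seg(im,(420,210,487,260),(S<125)); print("log px",c.min(0),c.max(0),rect(world(T,c,28)))
c=seg(im,(296,162,345,212),(S>60)&(V>70)); print("tape case",c.min(0),c.max(0),rect(world(T,c,35)))
c=seg(im,(165,150,215,200),(S<30)&(V>190)); w=world(T,c,112);print("lid",[np.round(x,1) for x in cv2.fitEllipse(w.astype(np.float32))])
for n,(u,v) in dict(orange=(162,311),green=(263,243),spannerL=(155,254),spR=(217,262),vise1=(222,292),vise2=(280,350),viseh=(243,385),sand=(460,322),tapemouth=(337,175),chis1=(432,189),chis2=(528,185)).items(): print(n,np.round(onz(T,u,v,20)))
E
```

```text
board z15 (674.9, 160.5, 178.9, 147.6, -83.6) fence-> z25 (672.8, 158.1, 177.2, 146.3, -83.6)
dish [array([ 652.5, -102.5]), array([138.8, 139.6]), np.float64(106.1)] ((652.6204223632812, -102.5854263305664), 69.98841857910156)
tray (548.6, -386.0, 160.8, 128.8, 85.7)
mat (411.5, -145.8, 128.7, 128.5, 12.5)
log px [426. 222.] [484. 245.] (550.3, -390.9, 125.4, 40.8, 84.0)
tape case [301. 169.] [335. 203.] (643.3, -96.4, 67.5, 59.6, -24.6)
lid [array([642.2, 154.8]), array([55.5, 58.3]), np.float64(7.9)]
orange [370. 227.]
green [521.  17.]
spannerL [491. 248.]
spR [478. 113.]
vise1 [415. 100.]
vise2 [296. -26.]
viseh [221.  50.]
sand [ 364. -405.]
tapemouth [ 670. -137.]
chis1 [ 646. -341.]
chis2 [ 662. -554.]
```

```bash
python3 - <<'E'
from m import *
im=cv2.imread("pics/top0.png"); H,S,V=[c.astype(int) for c in cv2.split(cv2.cvtColor(im,cv2.COLOR_BGR2HSV))]
T="top"
m=((S>70)&(V>150))|((S<40)&(V>150)); c=seg(im,(157,143,248,212),m); 
q=cv2.approxPolyDP(cv2.convexHull(c.astype(np.float32)),5,True)[:,0]; print("board corners px",q.tolist(),[np.round(onz(T,u,v,15),1).tolist() for u,v in q],rect(world(T,c,15)))
c=seg(im,(165,150,215,200),(S<45)&(V>150)); (ce,ra)=cv2.minEnclosingCircle(c.astype(np.float32)); print(ce,ra,c.min(0),c.max(0))
# lid: bright top
g=cv2.cvtColor(im,cv2.COLOR_BGR2GRAY); ci=cv2.HoughCircles(cv2.resize(g[145:210,160:230],None,fx=4,fy=4,interpolation=2),cv2.HOUGH_GRADIENT,1,500,param1=120,param2=15,minRadius=55,maxRadius=72)[0,0]/4
print(ci+[160,145,0],onz(T,ci[0]+160,ci[1]+145,112),2*ci[2]*(1114-112)/518)
E
```

```text
board corners px [[237.0, 147.0], [241.0, 199.0], [165.0, 206.0], [161.0, 154.0]] [[727.7, 81.1], [614.2, 67.8], [595.3, 232.2], [709.3, 247.2]] (661.6, 156.6, 170.7, 117.3, -83.6)
(190.7926788330078, 176.2073211669922) 15.549809455871582 [176. 161.] [205. 191.]
[190.625      176.375       15.30000019] [642.09052259 154.3910436 ] 59.19151
```

Emit:
jog_arm:
  deltas:
    - {"gripper": -0.4, "translation": [0.297, 0.169, -0.05], "dr": [0, 0, 0.061]}
    - {"gripper": -0.4, "translation": [0.297, 0.169, -0.05], "dr": [0, 0, 0.061]}
    - {"gripper": -0.4, "translation": [0.297, 0.169, -0.05], "dr": [0, 0, 0.061]}
    - {"gripper": -0.4, "translation": [0.297, 0.169, -0.05], "dr": [0, 0, 0.061]}
    - {"gripper": -0.4, "translation": [0.297, 0.169, -0.05], "dr": [0, 0, 0.061]}
    - {"gripper": -0.4, "translation": [0.297, 0.169, -0.05], "dr": [0, 0, 0.061]}
    - {"gripper": -0.4, "translation": [0.297, 0.169, -0.05], "dr": [0, 0, 0.061]}
    - {"gripper": -0.4, "translation": [0.297, 0.169, -0.05], "dr": [0, 0, 0.061]}
    - {"gripper": -0.4, "translation": [0.297, 0.169, -0.05], "dr": [0, 0, 0.061]}
    - {"gripper": -0.4, "translation": [0.297, 0.169, -0.05], "dr": [0, 0, 0.061]}
    - {"gripper": -0.4, "translation": [0.297, 0.169, -0.05], "dr": [0, 0, 0.061]}
    - {"gripper": -0.4, "translation": [0.297, 0.169, -0.05], "dr": [0, 0, 0.061]}

```text
clock: 1.1
eef_pos: [551.7, -390.1, 195.6]
tcp_rot: [-3.141, 0.001, -0.1]
contact_force: [1.0, -0.6, -0.4]
opening: 0.7
```

```bash
python3 - <<'E'
from m import *
c=r.calibration("wrist"); im=r.grab_frame("wrist"); cv2.imwrite("pics/w1.png",im)
print(np.round(c["world_from_camera"],2).tolist(),np.round(c["mtx"],0).tolist(),c["k1"],r.sense()["eef_pos"])
H,S,V=[c.astype(int) for c in cv2.split(cv2.cvtColor(im,cv2.COLOR_BGR2HSV))]
print([im.shape,H[240,320],S[240,320],V[240,320]])
E
```

```text
[[1.0, -0.1, -0.03, 559.48], [-0.1, -0.95, -0.29, -315.8], [-0.0, 0.29, -0.96, 312.24], [0.0, 0.0, 0.0, 1.0]] [[341.0, 0.0, 319.0], [0.0, 341.0, 244.0], [0.0, 0.0, 1.0]] -0.04896810060214099 [ 556.38213054 -386.8297323   194.69816812]
[(480, 640, 3), np.int64(12), np.int64(104), np.int64(145)]
```

View pics/w1.png

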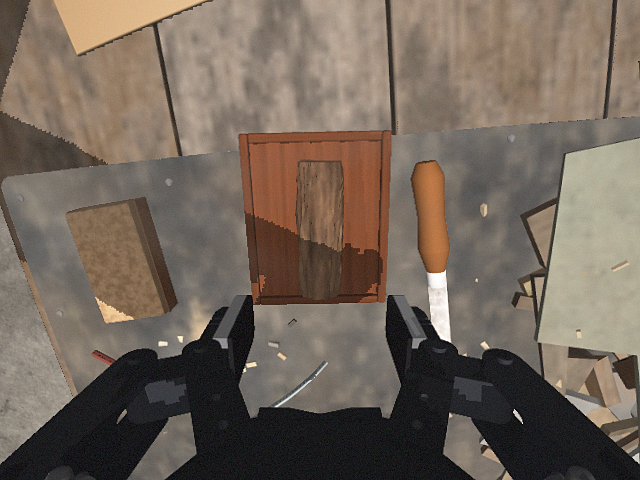

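The wrist view shows the log at (299–341, 161–297), lying within the tray at (240–390, 131–303). The chisel is to its right at (430,160–340) and the sanding block to its left.

Emit:
jog_arm:
  deltas:
    - {"gripper": -0.4, "translation": [0, 0, 0], "dr": [0, 0, 0]}
    - {"gripper": -0.4, "translation": [0, 0, 0], "dr": [0, 0, 0]}

```text
clock: 1.32
eef_pos: [550.4, -390.7, 195.6]
tcp_rot: [-3.141, 0.001, -0.105]
contact_force: [-0.3, -0.4, 0.3]
opening: 0.697
```

```bash
python3 - <<'E'
from m import *
c=r.calibration("wrist"); im=r.grab_frame("wrist"); s=r.sense(); print(s["eef_pos"],s["tcp_rot"],s["clock"])
H,S,V=[x.astype(int) for x in cv2.split(cv2.cvtColor(im,cv2.COLOR_BGR2HSV))]
k=seg(im,(225,115,395,325),(S>135)&(H<14)); print("tray",k.min(0),k.max(0),rect(np.array([onz("wrist",u,v,14,c) for u,v in k])))
k=seg(im,(270,140,370,300),(S<130)); print("log",k.min(0),k.max(0)); 
for z in(15,30): print(z,rect(np.array([onz("wrist",u,v,z,c) for u,v in k])))
E
```

```text
[ 549.8901993  -391.33433554  195.89994451] [-3.14140338e+00  1.04131891e-03 -1.06012005e-01] 1.3667
tray [240. 130.] [391. 301.] (549.6, -388.2, 158.0, 127.8, 85.5)
log [297. 159.] [344. 298.]
15 (551.2, -397.3, 130.3, 41.9, 85.0)
30 (551.6, -393.2, 123.7, 39.8, 85.0)
```

Emit:
jog_arm:
  deltas:
    - {"gripper": -0.4, "translation": [0.01, -0.01, -0.35], "dr": [0, 0, 0.005]}
    - {"gripper": -0.4, "translation": [0, 0, -0.35], "dr": [0, 0, 0]}
    - {"gripper": -0.4, "translation": [0, 0, -0.35], "dr": [0, 0, 0]}
    - {"gripper": -0.4, "translation": [0, 0, -0.25], "dr": [0, 0, 0]}
    - {"gripper": -0.4, "translation": [0, 0, -0.17], "dr": [0, 0, 0]}
    - {"gripper": -0.4, "translation": [0, 0, -0.09], "dr": [0, 0, 0]}
    - {"gripper": -0.4, "translation": [0, 0, -0.05], "dr": [0, 0, 0]}
    - {"gripper": -0.4, "translation": [0, 0, 0], "dr": [0, 0, 0]}
    - {"gripper": 0.3, "translation": [0, 0, 0], "dr": [0, 0, 0]}
    - {"gripper": 0.3, "translation": [0, 0, 0], "dr": [0, 0, 0]}
    - {"gripper": 0.3, "translation": [0, 0, 0], "dr": [0, 0, 0]}
    - {"gripper": 0.3, "translation": [0, 0, 0], "dr": [0, 0, 0]}
  squeeze: 40

```text
clock: 2.37
eef_pos: [552.1, -393.1, 37.1]
tcp_rot: [3.14, -0.002, -0.097]
contact_force: [-3.1, -1.0, 7.8]
opening: 0.47
```

Emit:
jog_arm:
  deltas:
    - {"gripper": 0.3, "translation": [0, 0, 0.05], "dr": [0, 0, 0]}
    - {"gripper": 0.3, "translation": [0, 0, 0.05], "dr": [0, 0, 0]}
    - {"gripper": 0.3, "translation": [0, 0, 0.15], "dr": [0, 0, 0]}
    - {"gripper": 0.3, "translation": [0, 0, 0.25], "dr": [0, 0, 0]}
    - {"gripper": 0.3, "translation": [0, 0, 0.3], "dr": [0, 0, 0]}
    - {"gripper": 0.3, "translation": [0, 0, 0.2], "dr": [0, 0, 0]}
    - {"gripper": 0.3, "translation": [0, 0, 0.1], "dr": [0, 0, 0]}
    - {"gripper": 0.3, "translation": [0, 0, 0], "dr": [0, 0, 0]}

```text
clock: 3.03
eef_pos: [552.9, -393.2, 148.9]
tcp_rot: [3.139, -0.005, -0.097]
contact_force: [0.5, -0.4, -1.3]
opening: 0.466
```

```bash
python3 - <<'E'
from m import *
im=r.grab_frame("wrist"); cv2.imwrite("pics/w2.png",im[200:480,120:520]); print(r.sense()["eef_pos"])
E
```

```text
[ 552.02868588 -392.59095857  146.74447071]
```

View pics/w2.png

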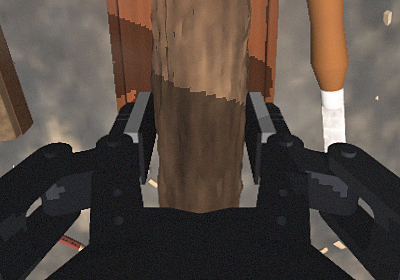

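Emit:
jog_arm:
  deltas:
    - {"gripper": 0.3, "translation": [-0.156, 0.274, 0], "dr": [0, 0, 0.022]}
    - {"gripper": 0.3, "translation": [-0.156, 0.274, 0], "dr": [0, 0, 0.022]}
    - {"gripper": 0.3, "translation": [-0.156, 0.274, 0], "dr": [0, 0, 0.022]}
    - {"gripper": 0.3, "translation": [-0.156, 0.274, 0], "dr": [0, 0, 0.022]}
    - {"gripper": 0.3, "translation": [-0.156, 0.274, 0], "dr": [0, 0, 0.022]}
    - {"gripper": 0.3, "translation": [-0.156, 0.274, 0], "dr": [0, 0, 0.022]}
    - {"gripper": 0.3, "translation": [-0.156, 0.274, 0], "dr": [0, 0, 0.022]}
    - {"gripper": 0.3, "translation": [-0.156, 0.274, 0], "dr": [0, 0, 0.022]}
    - {"gripper": 0.3, "translation": [-0.156, 0.274, 0], "dr": [0, 0, 0.022]}
    - {"gripper": 0.3, "translation": [0, 0, -0.2], "dr": [0, 0, 0]}
    - {"gripper": 0.3, "translation": [0, 0, -0.2], "dr": [0, 0, 0]}
    - {"gripper": 0.3, "translation": [0, 0, 0], "dr": [0, 0, 0]}

```text
clock: 4.08
eef_pos: [408.2, -144.2, 102.1]
tcp_rot: [-3.138, 0.005, 0.215]
contact_force: [-1.9, 0.2, -1.8]
opening: 0.466
```

Emit:
jog_arm:
  deltas:
    - {"gripper": 0.3, "translation": [0, 0, -0.2], "dr": [0, 0, 0]}
    - {"gripper": 0.3, "translation": [0, 0, -0.2], "dr": [0, 0, 0]}
    - {"gripper": 0.3, "translation": [0, 0, -0.15], "dr": [0, 0, 0]}
    - {"gripper": 0.3, "translation": [0, 0, -0.05], "dr": [0, 0, 0]}
    - {"gripper": 0.3, "translation": [0, 0, 0], "dr": [0, 0, 0]}
    - {"gripper": 0.3, "translation": [0, 0, 0], "dr": [0, 0, 0]}

```text
clock: 4.58
eef_pos: [411.1, -145.8, 45.4]
tcp_rot: [-3.141, 0.001, 0.213]
contact_force: [0.5, -0.8, -2.6]
opening: 0.469
```

Emit:
jog_arm:
  deltas:
    - {"gripper": 0.3, "translation": [0, 0, -0.05], "dr": [0, 0, 0]}
    - {"gripper": 0.3, "translation": [0, 0, -0.04], "dr": [0, 0, 0]}
    - {"gripper": 0.3, "translation": [0, 0, -0.03], "dr": [0, 0, 0]}
    - {"gripper": 0.3, "translation": [0, 0, 0], "dr": [0, 0, 0]}
    - {"gripper": 0.3, "translation": [0, 0, 0], "dr": [0, 0, 0]}

```text
clock: 5.0
eef_pos: [411.1, -145.7, 33.3]
tcp_rot: [3.142, -0.0, 0.214]
contact_force: [-1.0, -0.3, -1.6]
opening: 0.467
```

Emit:
jog_arm:
  deltas:
    - {"gripper": 0.3, "translation": [0, 0, -0.02], "dr": [0, 0, 0]}
    - {"gripper": 0.3, "translation": [0, 0, 0], "dr": [0, 0, 0]}
    - {"gripper": -0.4, "translation": [0, 0, 0], "dr": [0, 0, 0]}
    - {"gripper": -0.4, "translation": [0, 0, 0], "dr": [0, 0, 0]}
    - {"gripper": -0.4, "translation": [0, 0, 0], "dr": [0, 0, 0]}
    - {"gripper": -0.4, "translation": [0, 0, 0.1], "dr": [0, 0, 0]}
    - {"gripper": -0.6, "translation": [0, 0, 0.3], "dr": [0, 0, 0]}
    - {"gripper": -0.75, "translation": [0, 0, 0.35], "dr": [0, 0, 0]}
    - {"gripper": -0.75, "translation": [0, 0, 0.35], "dr": [0, 0, 0]}

```text
clock: 5.75
eef_pos: [410.3, -145.4, 142.7]
tcp_rot: [-3.141, 0.002, 0.214]
contact_force: [1.4, -0.5, 0.4]
opening: 0.876
```

Emit:
jog_arm:
  deltas:
    - {"gripper": -0.75, "translation": [0.25, 0.053, 0.03], "dr": [0, 0, 0.065]}
    - {"gripper": -0.75, "translation": [0.25, 0.053, 0.03], "dr": [0, 0, 0.065]}
    - {"gripper": -0.75, "translation": [0.25, 0.053, 0.03], "dr": [0, 0, 0.065]}
    - {"gripper": -0.75, "translation": [0.25, 0.053, 0.03], "dr": [0, 0, 0.065]}
    - {"gripper": -0.75, "translation": [0.25, 0.053, 0.03], "dr": [0, 0, 0.065]}
    - {"gripper": -0.75, "translation": [0.25, 0.053, 0.03], "dr": [0, 0, 0.065]}
    - {"gripper": -0.75, "translation": [0.25, 0.053, 0.03], "dr": [0, 0, 0.065]}
    - {"gripper": -0.75, "translation": [0.25, 0.053, 0.03], "dr": [0, 0, 0.065]}
    - {"gripper": -0.75, "translation": [0.25, 0.053, 0.03], "dr": [0, 0, 0.065]}
    - {"gripper": -0.75, "translation": [0, 0, 0], "dr": [0, 0, 0]}
    - {"gripper": -0.75, "translation": [0, 0, 0], "dr": [0, 0, 0]}

```text
clock: 6.67
eef_pos: [636.8, -97.6, 168.7]
tcp_rot: [3.141, -0.0, 1.133]
contact_force: [-0.2, -0.8, -0.7]
opening: 0.879
```

```bash
python3 - <<'E'
from m import *
c=r.calibration("wrist"); s=r.sense(); im=r.grab_frame("wrist"); cv2.imwrite("pics/w3.png",im); print(s["eef_pos"],s["tcp_rot"])
t=r.grab_frame("top"); cv2.imwrite("pics/t3.png",t)
E
```

```text
[636.76085755 -97.60136534 168.67600459] [ 3.14133054e+00 -3.40352442e-05  1.13269263e+00]
```

View pics/w3.png

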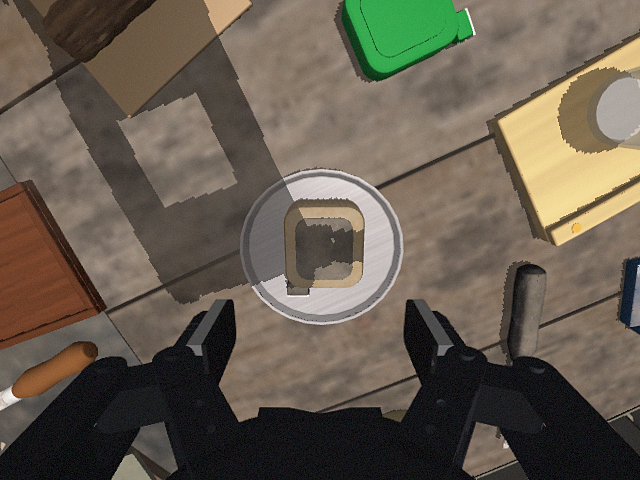

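Wrist view: the ochre tape case spans about (285–364, 198–287) in the dish, aligned with the jaws, with its mouth at (298,289). The log is on the mat at top left.

```bash
python3 - <<'E'
from m import *
c=r.calibration("wrist"); im=cv2.imread("pics/w3.png")
H,S,V=[x.astype(int) for x in cv2.split(cv2.cvtColor(im,cv2.COLOR_BGR2HSV))]
k=seg(im,(275,190,375,295),(S>55)); print(k.min(0),k.max(0),rect(np.array([onz("wrist",u,v,35,c) for u,v in k])))
k=cv2.convexHull(seg(im,(235,160,410,330),(S<35)).astype(np.float32))[:,0]; print(cv2.minEnclosingCircle(np.array([onz("wrist",u,v,12,c) for u,v in k]).astype(np.float32)))
E
```

```text
[284. 200.] [363. 287.] (639.3, -96.8, 70.0, 60.6, -25.1)
((650.2916259765625, -104.02398681640625), 69.38628387451172)
```

Emit:
jog_arm:
  deltas:
    - {"gripper": -0.75, "translation": [0.045, 0.01, -0.2], "dr": [0, 0, 0]}
    - {"gripper": -0.75, "translation": [0, 0, -0.35], "dr": [0, 0, 0]}
    - {"gripper": -0.75, "translation": [0, 0, -0.3], "dr": [0, 0, 0]}
    - {"gripper": -0.75, "translation": [0, 0, -0.25], "dr": [0, 0, 0]}
    - {"gripper": -0.75, "translation": [0, 0, -0.15], "dr": [0, 0, 0]}
    - {"gripper": -0.75, "translation": [0, 0, -0.1], "dr": [0, 0, 0]}
    - {"gripper": -0.75, "translation": [0, 0, -0.03], "dr": [0, 0, 0]}
    - {"gripper": -0.75, "translation": [0, 0, 0], "dr": [0, 0, 0]}
    - {"gripper": 0, "translation": [0, 0, 0], "dr": [0, 0, 0]}
    - {"gripper": 0, "translation": [0, 0, 0], "dr": [0, 0, 0]}
    - {"gripper": 0, "translation": [0, 0, 0], "dr": [0, 0, 0]}
    - {"gripper": 0, "translation": [0, 0, 0], "dr": [0, 0, 0]}
  squeeze: 40

```text
clock: 7.77
eef_pos: [641.4, -97.1, 31.7]
tcp_rot: [3.14, -0.0, 1.133]
contact_force: [-0.8, 0.3, 7.2]
opening: 0.715
```

Emit:
jog_arm:
  deltas:
    - {"gripper": 0, "translation": [0, 0, 0.05], "dr": [0, 0, 0]}
    - {"gripper": 0, "translation": [0, 0, 0.1], "dr": [0, 0, 0]}
    - {"gripper": 0, "translation": [0, 0, 0.2], "dr": [0, 0, 0]}
    - {"gripper": 0, "translation": [0, 0, 0.3], "dr": [0, 0, 0]}
    - {"gripper": 0, "translation": [0, 0, 0.25], "dr": [0, 0, 0]}
    - {"gripper": 0, "translation": [0, 0, 0.1], "dr": [0, 0, 0]}
    - {"gripper": 0, "translation": [0, 0, 0], "dr": [0, 0, 0]}

```text
clock: 8.35
eef_pos: [642.4, -97.2, 133.6]
tcp_rot: [3.136, -0.002, 1.133]
contact_force: [0.0, 0.4, -1.3]
opening: 0.724
```

Emit:
jog_arm:
  deltas:
    - {"gripper": 0, "translation": [-0.1, -0.29, 0], "dr": [0, 0, 0.023]}
    - {"gripper": 0, "translation": [-0.1, -0.29, 0], "dr": [0, 0, 0.023]}
    - {"gripper": 0, "translation": [-0.1, -0.29, 0], "dr": [0, 0, 0.023]}
    - {"gripper": 0, "translation": [-0.1, -0.29, 0], "dr": [0, 0, 0.023]}
    - {"gripper": 0, "translation": [-0.1, -0.29, 0], "dr": [0, 0, 0.023]}
    - {"gripper": 0, "translation": [-0.1, -0.29, 0], "dr": [0, 0, 0.023]}
    - {"gripper": 0, "translation": [-0.1, -0.29, 0], "dr": [0, 0, 0.023]}
    - {"gripper": 0, "translation": [-0.1, -0.29, 0], "dr": [0, 0, 0.023]}
    - {"gripper": 0, "translation": [-0.1, -0.29, 0], "dr": [0, 0, 0.023]}
    - {"gripper": 0, "translation": [-0.08, -0.28, 0], "dr": [0, 0, 0.023]}
    - {"gripper": 0, "translation": [0, 0, 0], "dr": [0, 0, 0]}
    - {"gripper": 0, "translation": [0, 0, 0], "dr": [0, 0, 0]}

```text
clock: 9.35
eef_pos: [541.2, -386.9, 128.5]
tcp_rot: [-3.14, -0.001, 1.491]
contact_force: [-1.0, 0.8, -1.5]
opening: 0.722
```

Emit:
jog_arm:
  deltas:
    - {"gripper": 0, "translation": [0.02, 0, -0.15], "dr": [0, 0, 0]}
    - {"gripper": 0, "translation": [0, 0, -0.25], "dr": [0, 0, 0]}
    - {"gripper": 0, "translation": [0, 0, -0.25], "dr": [0, 0, 0]}
    - {"gripper": 0, "translation": [0, 0, -0.15], "dr": [0, 0, 0]}
    - {"gripper": 0, "translation": [0, 0, -0.08], "dr": [0, 0, 0]}
    - {"gripper": 0, "translation": [0, 0, -0.03], "dr": [0, 0, 0]}
    - {"gripper": 0, "translation": [0, 0, 0], "dr": [0, 0, 0]}
    - {"gripper": 0, "translation": [0, 0, 0], "dr": [0, 0, 0]}

```text
clock: 10.02
eef_pos: [545.3, -386.1, 40.0]
tcp_rot: [3.141, 0.001, 1.494]
contact_force: [0.5, -0.0, -1.1]
opening: 0.716
```

Emit:
jog_arm:
  deltas:
    - {"gripper": 0, "translation": [-0.02, 0, -0.02], "dr": [0, 0, 0]}
    - {"gripper": 0, "translation": [0, 0, -0.02], "dr": [0, 0, 0]}
    - {"gripper": 0, "translation": [0, 0, -0.01], "dr": [0, 0, 0]}
    - {"gripper": 0, "translation": [0, 0, 0], "dr": [0, 0, 0]}
    - {"gripper": 0, "translation": [0, 0, 0], "dr": [0, 0, 0]}

```text
clock: 10.43
eef_pos: [542.9, -386.4, 35.7]
tcp_rot: [3.141, 0.001, 1.494]
contact_force: [-2.4, 1.2, 6.0]
opening: 0.72
```

Emit:
jog_arm:
  deltas:
    - {"gripper": -0.7, "translation": [0, 0, 0], "dr": [0, 0, 0]}
    - {"gripper": -0.7, "translation": [0, 0, 0], "dr": [0, 0, 0]}
    - {"gripper": -0.7, "translation": [0, 0, 0], "dr": [0, 0, 0]}
    - {"gripper": -0.75, "translation": [0, 0, 0.1], "dr": [0, 0, 0]}
    - {"gripper": -0.75, "translation": [0, 0, 0.3], "dr": [0, 0, 0]}
    - {"gripper": -0.9, "translation": [0, 0, 0.35], "dr": [0, 0, 0]}
    - {"gripper": -1, "translation": [0, 0, 0.35], "dr": [0, 0, 0]}
    - {"gripper": -1, "translation": [0, 0, 0.35], "dr": [0, 0, 0]}
    - {"gripper": -1, "translation": [0, 0, 0.25], "dr": [0, 0, 0]}

```text
clock: 11.18
eef_pos: [543.3, -386.5, 208.5]
tcp_rot: [3.139, 0.002, 1.494]
contact_force: [0.0, 0.7, -0.2]
opening: 0.999
```

Emit:
jog_arm:
  deltas:
    - {"gripper": -1, "translation": [0.06, 0.34, 0], "dr": [0, 0, 0]}
    - {"gripper": -1, "translation": [0.06, 0.34, 0], "dr": [0, 0, 0]}
    - {"gripper": -1, "translation": [0.06, 0.34, 0], "dr": [0, 0, 0]}
    - {"gripper": -1, "translation": [0.06, 0.34, 0], "dr": [0, 0, 0]}
    - {"gripper": -1, "translation": [0.06, 0.34, 0], "dr": [0, 0, 0]}
    - {"gripper": -1, "translation": [0.06, 0.34, 0], "dr": [0, 0, 0]}
    - {"gripper": -1, "translation": [0.06, 0.34, 0], "dr": [0, 0, 0]}
    - {"gripper": -1, "translation": [0.06, 0.34, 0], "dr": [0, 0, 0]}
    - {"gripper": -1, "translation": [0.06, 0.34, 0], "dr": [0, 0, 0]}
    - {"gripper": -1, "translation": [0.06, 0.34, 0], "dr": [0, 0, 0]}

```text
clock: 12.02
eef_pos: [602.7, -44.3, 205.2]
tcp_rot: [3.141, 0.0, 1.494]
contact_force: [1.6, 0.4, -0.9]
opening: 0.996
```

Emit:
jog_arm:
  deltas:
    - {"gripper": -1, "translation": [0.06, 0.32, 0], "dr": [0, 0, 0]}
    - {"gripper": -1, "translation": [0.06, 0.32, 0], "dr": [0, 0, 0]}
    - {"gripper": -1, "translation": [0.06, 0.32, 0], "dr": [0, 0, 0]}
    - {"gripper": -1, "translation": [0.06, 0.32, 0], "dr": [0, 0, 0]}
    - {"gripper": -1, "translation": [0.06, 0.32, 0], "dr": [0, 0, 0]}
    - {"gripper": -1, "translation": [0.06, 0.32, 0], "dr": [0, 0, 0]}
    - {"gripper": -1, "translation": [0, 0, 0], "dr": [0, 0, 0]}
    - {"gripper": -1, "translation": [0, 0, 0], "dr": [0, 0, 0]}
    - {"gripper": -1, "translation": [0, 0, 0], "dr": [0, 0, 0]}

```text
clock: 12.77
eef_pos: [638.4, 145.8, 204.6]
tcp_rot: [-3.142, 0.0, 1.495]
contact_force: [-0.0, -0.8, -0.0]
opening: 0.999
```

```bash
python3 - <<'E'
from m import *
c=r.calibration("wrist"); s=r.sense(); im=r.grab_frame("wrist"); cv2.imwrite("pics/w4.png",im); print(s["eef_pos"],s["tcp_rot"])
np.save("w4.npy",c,allow_pickle=True)
t=r.grab_frame("top"); cv2.imwrite("pics/t4.png",t)
E
```

```text
[638.37292973 145.75270015 204.56909697] [-3.14156538e+00  4.17889063e-04  1.49458249e+00]
```

View pics/w4.png

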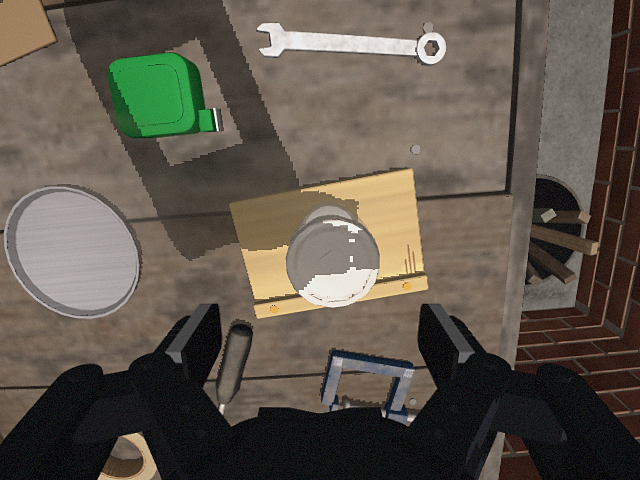

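The wrist view shows the lid circle centred at about (333,260), spanning 286–380. The empty dish is at (73,251) and the board's front corners are at (231,205) and (413,169).

```bash
python3 - <<'E'
from m import *
c=np.load("w4.npy",allow_pickle=True).item()
W=lambda u,v,z:np.round(onz("wrist",u,v,z,c),1)
print("lid",W(333,260,112),W(286,260,112),W(380,260,112),W(333,307,112),W(333,214,112))
print("board front",W(231,205,15),W(413,169,15))
im=cv2.imread("pics/w4.png");H,S,V=[x.astype(int) for x in cv2.split(cv2.cvtColor(im,cv2.COLOR_BGR2HSV))]
k=cv2.convexHull(seg(im,(0,170,150,330),(S<25)).astype(np.float32))[:,0]; print("dish",cv2.minEnclosingCircle(np.array([onz("wrist",u,v,12,c) for u,v in k]).astype(np.float32)))
im=cv2.imread("pics/t4.png");H,S,V=[x.astype(int) for x in cv2.split(cv2.cvtColor(im,cv2.COLOR_BGR2HSV))]
cv2.imwrite("pics/t4c.png",np.hstack([cv2.resize(im[195:275,412:492],(390,390),interpolation=2),cv2.resize(im[255:345,295:385],(390,390),interpolation=2)]))
E
```

```text
lid [639.7 154. ] [637.4 123.5] [642.1 184.6] [673.8 151.9] [609.2 156. ]
board front [615.   66.2] [595.1 231.6]
dish ((652.4609985351562, -101.96944427490234), 70.05845642089844)
```

View pics/t4c.png

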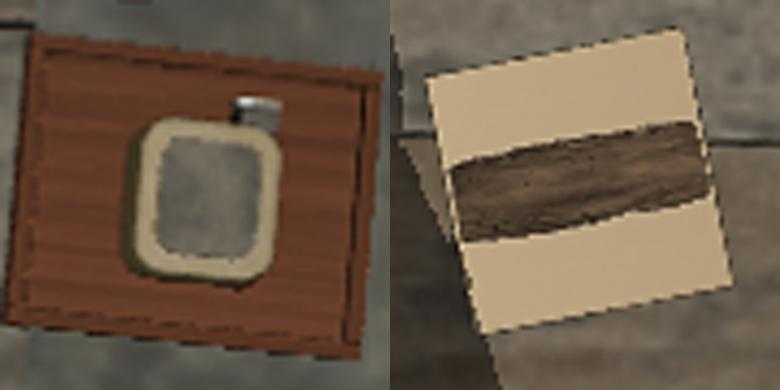

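The crop shows the tape central and flat in the tray, and the log flat on the mat.

Emit:
jog_arm:
  deltas:
    - {"gripper": -1, "translation": [0.026, 0.084, 0], "dr": [0, 0, 0]}
    - {"gripper": -1, "translation": [0, 0, -0.15], "dr": [0, 0, 0]}
    - {"gripper": -1, "translation": [0, 0, -0.2], "dr": [0, 0, 0]}
    - {"gripper": -1, "translation": [0, 0, -0.2], "dr": [0, 0, 0]}
    - {"gripper": -1, "translation": [0, 0, -0.2], "dr": [0, 0, 0]}
    - {"gripper": -1, "translation": [0, 0, -0.2], "dr": [0, 0, 0]}
    - {"gripper": -1, "translation": [0, 0, -0.15], "dr": [0, 0, 0]}
    - {"gripper": -1, "translation": [0, 0, -0.08], "dr": [0, 0, 0]}
    - {"gripper": -1, "translation": [0, 0, -0.04], "dr": [0, 0, 0]}
    - {"gripper": -1, "translation": [0, 0, 0], "dr": [0, 0, 0]}
    - {"gripper": -1, "translation": [0, 0, 0], "dr": [0, 0, 0]}

```text
clock: 13.78
eef_pos: [641.8, 154.4, 83.0]
tcp_rot: [3.141, -0.0, 1.494]
contact_force: [-0.1, 0.1, -0.6]
opening: 0.999
```

Emit:
jog_arm:
  deltas:
    - {"gripper": -0.3, "translation": [0, 0, 0], "dr": [0, 0, 0]}
    - {"gripper": -0.1, "translation": [0, 0, 0], "dr": [0, 0, 0]}
    - {"gripper": 0, "translation": [0, 0, 0], "dr": [0, 0, 0]}
    - {"gripper": 0, "translation": [0, 0, 0], "dr": [0, 0, 0]}
    - {"gripper": 0, "translation": [0, 0, 0], "dr": [0, 0, 0]}
    - {"gripper": 0, "translation": [0, 0, 0], "dr": [0, 0, 0]}
  squeeze: 50

```text
clock: 14.28
eef_pos: [642.0, 154.3, 83.9]
tcp_rot: [3.14, -0.0, 1.494]
contact_force: [-1.6, -1.6, 6.5]
opening: 0.703
```

Emit:
jog_arm:
  deltas:
    - {"gripper": 0, "translation": [0, 0, 0.05], "dr": [0, 0, 0]}
    - {"gripper": 0, "translation": [0, 0, 0.1], "dr": [0, 0, 0]}
    - {"gripper": 0, "translation": [0, 0, 0.2], "dr": [0, 0, 0]}
    - {"gripper": 0, "translation": [0, 0, 0.2], "dr": [0, 0, 0]}
    - {"gripper": 0, "translation": [0, 0, 0.1], "dr": [0, 0, 0]}
    - {"gripper": 0, "translation": [0, 0, 0.05], "dr": [0, 0, 0]}
    - {"gripper": 0, "translation": [0, 0, 0], "dr": [0, 0, 0]}

```text
clock: 14.87
eef_pos: [641.8, 154.6, 153.7]
tcp_rot: [3.14, -0.001, 1.494]
contact_force: [0.2, 0.2, -3.6]
opening: 0.708
```

Emit:
jog_arm:
  deltas:
    - {"gripper": 0, "translation": [0.01, -0.15, 0], "dr": [0, 0, 0]}
    - {"gripper": 0, "translation": [0.01, -0.25, 0], "dr": [0, 0, 0]}
    - {"gripper": 0, "translation": [0.01, -0.3, 0], "dr": [0, 0, 0]}
    - {"gripper": 0, "translation": [0.01, -0.3, 0], "dr": [0, 0, 0]}
    - {"gripper": 0, "translation": [0.01, -0.3, 0], "dr": [0, 0, 0]}
    - {"gripper": 0, "translation": [0.01, -0.3, 0], "dr": [0, 0, 0]}
    - {"gripper": 0, "translation": [0.01, -0.3, 0], "dr": [0, 0, 0]}
    - {"gripper": 0, "translation": [0.01, -0.3, 0], "dr": [0, 0, 0]}
    - {"gripper": 0, "translation": [0.01, -0.25, 0], "dr": [0, 0, 0]}
    - {"gripper": 0, "translation": [0.01, -0.12, 0], "dr": [0, 0, 0]}
    - {"gripper": 0, "translation": [0, 0, 0], "dr": [0, 0, 0]}
    - {"gripper": 0, "translation": [0, 0, 0], "dr": [0, 0, 0]}

```text
clock: 15.87
eef_pos: [650.5, -103.2, 151.2]
tcp_rot: [-3.14, -0.0, 1.492]
contact_force: [-0.4, -0.4, -2.4]
opening: 0.705
```

Emit:
jog_arm:
  deltas:
    - {"gripper": 0, "translation": [0, 0, -0.1], "dr": [0, 0, 0]}
    - {"gripper": 0, "translation": [0, 0, -0.2], "dr": [0, 0, 0]}
    - {"gripper": 0, "translation": [0, 0, -0.2], "dr": [0, 0, 0]}
    - {"gripper": 0, "translation": [0, 0, -0.12], "dr": [0, 0, 0]}
    - {"gripper": 0, "translation": [0, 0, -0.07], "dr": [0, 0, 0]}
    - {"gripper": 0, "translation": [0, 0, -0.05], "dr": [0, 0, 0]}
    - {"gripper": 0, "translation": [0, 0, 0], "dr": [0, 0, 0]}
    - {"gripper": 0, "translation": [0, 0, 0], "dr": [0, 0, 0]}
    - {"gripper": 0, "translation": [0, 0, 0], "dr": [0, 0, 0]}

```text
clock: 16.62
eef_pos: [651.9, -102.6, 79.2]
tcp_rot: [3.14, 0.0, 1.494]
contact_force: [-0.1, -0.2, -3.2]
opening: 0.702
```

Emit:
jog_arm:
  deltas:
    - {"gripper": 0, "translation": [0, 0, -0.02], "dr": [0, 0, 0]}
    - {"gripper": 0, "translation": [0, 0, -0.02], "dr": [0, 0, 0]}
    - {"gripper": 0, "translation": [0, 0, -0.02], "dr": [0, 0, 0]}
    - {"gripper": 0, "translation": [0, 0, -0.01], "dr": [0, 0, 0]}
    - {"gripper": 0, "translation": [0, 0, 0], "dr": [0, 0, 0]}
    - {"gripper": 0, "translation": [0, 0, 0], "dr": [0, 0, 0]}

```text
clock: 17.12
eef_pos: [651.8, -102.7, 72.9]
tcp_rot: [3.14, 0.0, 1.494]
contact_force: [-3.6, -0.4, 10.3]
opening: 0.707
```

Emit:
jog_arm:
  deltas:
    - {"gripper": -0.6, "translation": [0, 0, 0], "dr": [0, 0, 0]}
    - {"gripper": -1, "translation": [0, 0, 0], "dr": [0, 0, 0]}
    - {"gripper": -1, "translation": [0, 0, 0], "dr": [0, 0, 0]}
    - {"gripper": -1, "translation": [0, 0, 0], "dr": [0, 0, 0]}
    - {"gripper": -1, "translation": [0, 0, 0.1], "dr": [0, 0, 0]}
    - {"gripper": -1, "translation": [0, 0, 0.2], "dr": [0, 0, 0]}
    - {"gripper": -1, "translation": [0, 0, 0.2], "dr": [0, 0, 0]}
    - {"gripper": -1, "translation": [0, 0, 0.25], "dr": [0, 0, 0]}
    - {"gripper": -1, "translation": [0, 0, 0.25], "dr": [0, 0, 0]}
    - {"gripper": -1, "translation": [0, 0, 0.2], "dr": [0, 0, 0]}
    - {"gripper": -1, "translation": [0, 0, 0.1], "dr": [0, 0, 0]}

```text
clock: 18.03
eef_pos: [652.5, -102.8, 205.0]
tcp_rot: [3.137, 0.0, 1.494]
contact_force: [1.0, 0.1, 0.9]
opening: 1.0
```

Emit:
jog_arm:
  deltas:
    - {"gripper": -1, "translation": [-0.2, -0.036, 0], "dr": [0, 0, -0.068]}
    - {"gripper": -0.8, "translation": [-0.2, -0.036, 0], "dr": [0, 0, -0.068]}
    - {"gripper": -0.4, "translation": [-0.2, -0.036, 0], "dr": [0, 0, -0.068]}
    - {"gripper": -0.4, "translation": [-0.2, -0.036, 0], "dr": [0, 0, -0.068]}
    - {"gripper": -0.4, "translation": [-0.2, -0.036, 0], "dr": [0, 0, -0.068]}
    - {"gripper": -0.4, "translation": [-0.2, -0.036, 0], "dr": [0, 0, -0.068]}
    - {"gripper": -0.4, "translation": [-0.2, -0.036, 0], "dr": [0, 0, -0.068]}
    - {"gripper": -0.4, "translation": [-0.2, -0.036, 0], "dr": [0, 0, -0.068]}
    - {"gripper": -0.4, "translation": [-0.2, -0.036, 0], "dr": [0, 0, -0.068]}
    - {"gripper": -0.4, "translation": [-0.2, -0.036, 0], "dr": [0, 0, -0.068]}
    - {"gripper": -0.4, "translation": [-0.2, -0.036, 0], "dr": [0, 0, -0.068]}
    - {"gripper": -0.4, "translation": [-0.2, -0.034, 0], "dr": [0, 0, -0.068]}

```text
clock: 19.03
eef_pos: [410.0, -145.6, 201.2]
tcp_rot: [-3.141, 0.0, 0.207]
contact_force: [-1.0, 0.0, 1.1]
opening: 0.7
```

Emit:
jog_arm:
  deltas:
    - {"gripper": -0.4, "translation": [0, 0, -0.05], "dr": [0, 0, 0]}
    - {"gripper": -0.4, "translation": [0, 0, -0.05], "dr": [0, 0, 0]}
    - {"gripper": -0.4, "translation": [0, 0, 0], "dr": [0, 0, 0]}
    - {"gripper": -0.4, "translation": [0, 0, 0], "dr": [0, 0, 0]}

```text
clock: 19.37
eef_pos: [411.8, -145.5, 191.0]
tcp_rot: [-3.141, 0.0, 0.214]
contact_force: [0.5, -1.0, 0.4]
opening: 0.698
```

```bash
python3 - <<'E'
from m import *
c=r.calibration("wrist"); s=r.sense(); im=r.grab_frame("wrist"); cv2.imwrite("pics/w5.png",im); print(s["eef_pos"],s["tcp_rot"])
t=r.grab_frame("top"); cv2.imwrite("pics/t5.png",t)
H,S,V=[x.astype(int) for x in cv2.split(cv2.cvtColor(im,cv2.COLOR_BGR2HSV))]
k=seg(im,(230,110,410,330),(V<110)&(S>40)); print("log",k.min(0),k.max(0),rect(np.array([onz("wrist",u,v,24,c) for u,v in k])))
cv2.imwrite("pics/c5.png",np.hstack([im,cv2.resize(t[145:225,280:360],(160,160)).repeat(3,0)]))
E
```

```text
[ 411.79568305 -145.51600027  191.0044182 ] [-3.14137315e+00  1.71234720e-04  2.13709886e-01]
log [230. 206.] [341. 329.] (390.9, -192.7, 118.4, 99.9, -81.5)
```

View pics/c5.png

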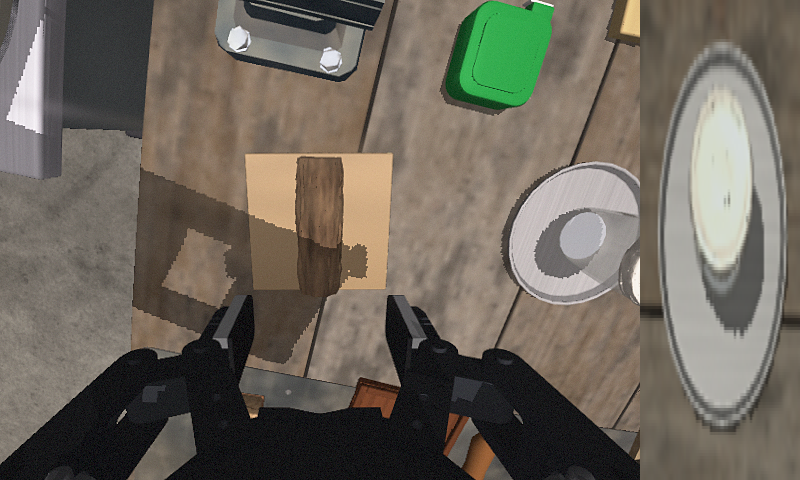

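Wrist view: the log is at (296–343, 156–297), flat and aligned with the jaws. In the strip on the right, the jar stands upright in the middle of the dish (its lid leans outward only by perspective).

```bash
python3 - <<'E'
from m import *
im=cv2.imread("pics/t4.png");H,S,V=[x.astype(int) for x in cv2.split(cv2.cvtColor(im,cv2.COLOR_BGR2HSV))]
k=seg(im,(302,275,372,318),(V<125)&(S>50)); print(k.min(0),k.max(0),[rect(world("top",k,z)) for z in (4,24)])
im=cv2.imread("pics/t5.png");H,S,V=[x.astype(int) for x in cv2.split(cv2.cvtColor(im,cv2.COLOR_BGR2HSV))]
k=seg(im,(157,143,248,212),(S>65)&(V>130)); print("board",rect(world("top",k,15)))
q=cv2.approxPolyDP(cv2.convexHull(k.astype(np.float32)),5,True)[:,0]; print(q.tolist(),[np.round(onz("top",u,v,15),1).tolist() for u,v in q])
k=seg(im,(296,155,345,205),(S<60)&(V>200)); print("lid",k.min(0),k.max(0),cv2.minEnclosingCircle(world("top",k,101).astype(np.float32)))
E
```

```text
[302. 283.] [371. 317.] [(404.0, -142.3, 151.7, 65.1, -84.5), (404.7, -141.6, 148.9, 63.9, -84.5)]
board (661.9, 156.4, 170.8, 118.6, -83.2)
[[238.0, 147.0], [242.0, 199.0], [165.0, 206.0], [161.0, 154.0]] [[727.7, 78.9], [614.2, 65.6], [595.3, 232.2], [709.3, 247.2]]
lid [306. 161.] [335. 189.] ((653.7245483398438, -100.86115264892578), 29.574092864990234)
```

Emit:
jog_arm:
  deltas:
    - {"gripper": -0.4, "translation": [0, 0, -0.25], "dr": [0, 0, 0]}
    - {"gripper": -0.4, "translation": [0, 0, -0.35], "dr": [0, 0, 0]}
    - {"gripper": -0.4, "translation": [0, 0, -0.35], "dr": [0, 0, 0]}
    - {"gripper": -0.4, "translation": [0, 0, -0.3], "dr": [0, 0, 0]}
    - {"gripper": -0.4, "translation": [0, 0, -0.17], "dr": [0, 0, 0]}
    - {"gripper": -0.4, "translation": [0, 0, -0.1], "dr": [0, 0, 0]}
    - {"gripper": -0.4, "translation": [0, 0, -0.06], "dr": [0, 0, 0]}
    - {"gripper": -0.4, "translation": [0, 0, 0], "dr": [0, 0, 0]}
    - {"gripper": 0.3, "translation": [0, 0, 0], "dr": [0, 0, 0]}
    - {"gripper": 0.3, "translation": [0, 0, 0], "dr": [0, 0, 0]}
    - {"gripper": 0.3, "translation": [0, 0, 0], "dr": [0, 0, 0]}
    - {"gripper": 0.3, "translation": [0, 0, 0], "dr": [0, 0, 0]}
  squeeze: 40

```text
clock: 20.47
eef_pos: [412.0, -145.8, 34.5]
tcp_rot: [3.14, -0.002, 0.212]
contact_force: [-1.3, -0.4, 8.4]
opening: 0.466
```

```bash
python3 - <<'E'
from m import *
print(onz("top",338.9,296.5,20), onz("top",338.9,296.5,4))
for u,v in [(297,158),(342,158),(301,292),(341,297)]:pass
E
```

```text
[ 411.82303637 -146.73790649] [ 411.32345402 -147.38823026]
```

Emit:
jog_arm:
  deltas:
    - {"gripper": 0.3, "translation": [0, 0, 0.05], "dr": [0, 0, 0]}
    - {"gripper": 0.3, "translation": [0, 0, 0.1], "dr": [0, 0, 0]}
    - {"gripper": 0.3, "translation": [0, 0, 0.25], "dr": [0, 0, 0]}
    - {"gripper": 0.3, "translation": [0, 0, 0.35], "dr": [0, 0, 0]}
    - {"gripper": 0.3, "translation": [0, 0, 0.35], "dr": [0, 0, 0]}
    - {"gripper": 0.3, "translation": [0, 0, 0.25], "dr": [0, 0, 0]}
    - {"gripper": 0.3, "translation": [0, 0, 0.15], "dr": [0, 0, 0]}

```text
clock: 21.05
eef_pos: [412.2, -146.0, 187.3]
tcp_rot: [3.139, -0.004, 0.212]
contact_force: [0.1, -0.2, -1.7]
opening: 0.469
```

Emit:
jog_arm:
  deltas:
    - {"gripper": 0.3, "translation": [0.2, 0.25, 0], "dr": [0, 0, -0.005]}
    - {"gripper": 0.3, "translation": [0.2, 0.25, 0], "dr": [0, 0, -0.005]}
    - {"gripper": 0.3, "translation": [0.2, 0.25, 0], "dr": [0, 0, -0.005]}
    - {"gripper": 0.3, "translation": [0.2, 0.25, 0], "dr": [0, 0, -0.005]}
    - {"gripper": 0.3, "translation": [0.2, 0.25, 0], "dr": [0, 0, -0.005]}
    - {"gripper": 0.3, "translation": [0.2, 0.25, 0], "dr": [0, 0, -0.005]}
    - {"gripper": 0.3, "translation": [0.2, 0.25, 0], "dr": [0, 0, -0.005]}
    - {"gripper": 0.3, "translation": [0.2, 0.25, 0], "dr": [0, 0, -0.005]}
    - {"gripper": 0.3, "translation": [0.2, 0.25, 0], "dr": [0, 0, -0.005]}
    - {"gripper": 0.3, "translation": [0.2, 0.25, 0], "dr": [0, 0, -0.005]}
    - {"gripper": 0.3, "translation": [0.2, 0.25, 0], "dr": [0, 0, -0.005]}
    - {"gripper": 0.3, "translation": [0.2, 0.26, 0], "dr": [0, 0, -0.005]}

```text
clock: 22.05
eef_pos: [651.7, 156.6, 184.4]
tcp_rot: [3.141, -0.0, 0.118]
contact_force: [0.3, 0.2, -1.8]
opening: 0.469
```

Emit:
jog_arm:
  deltas:
    - {"gripper": 0.3, "translation": [0, 0, -0.1], "dr": [0, 0, 0]}
    - {"gripper": 0.3, "translation": [0, 0, -0.25], "dr": [0, 0, 0]}
    - {"gripper": 0.3, "translation": [0, 0, -0.3], "dr": [0, 0, 0]}
    - {"gripper": 0.3, "translation": [0, 0, -0.2], "dr": [0, 0, 0]}
    - {"gripper": 0.3, "translation": [0, 0, -0.1], "dr": [0, 0, 0]}
    - {"gripper": 0.3, "translation": [0, 0, 0], "dr": [0, 0, 0]}
    - {"gripper": 0.3, "translation": [0, 0, 0], "dr": [0, 0, 0]}
    - {"gripper": 0.3, "translation": [0, 0, 0], "dr": [0, 0, 0]}

```text
clock: 22.72
eef_pos: [652.3, 155.5, 90.2]
tcp_rot: [-3.141, -0.002, 0.118]
contact_force: [1.2, -0.1, -1.3]
opening: 0.467
```

Emit:
jog_arm:
  deltas:
    - {"gripper": 0.3, "translation": [0.012, 0.01, -0.15], "dr": [0, 0, 0]}
    - {"gripper": 0.3, "translation": [0, 0, -0.15], "dr": [0, 0, 0]}
    - {"gripper": 0.3, "translation": [0, 0, -0.08], "dr": [0, 0, 0]}
    - {"gripper": 0.3, "translation": [0, 0, -0.03], "dr": [0, 0, 0]}
    - {"gripper": 0.3, "translation": [0, 0, 0], "dr": [0, 0, 0]}
    - {"gripper": 0.3, "translation": [0, 0, 0], "dr": [0, 0, 0]}

```text
clock: 23.22
eef_pos: [652.1, 156.3, 46.6]
tcp_rot: [3.141, 0.001, 0.118]
contact_force: [-0.9, 0.3, -2.3]
opening: 0.468
```

Emit:
jog_arm:
  deltas:
    - {"gripper": 0.3, "translation": [0, 0, -0.02], "dr": [0, 0, 0]}
    - {"gripper": 0.3, "translation": [0, 0, -0.02], "dr": [0, 0, 0]}
    - {"gripper": 0.3, "translation": [0, 0, 0], "dr": [0, 0, 0]}
    - {"gripper": 0.3, "translation": [0, 0, 0], "dr": [0, 0, 0]}

```text
clock: 23.55
eef_pos: [652.6, 156.5, 45.5]
tcp_rot: [-3.142, -0.0, 0.118]
contact_force: [-7.9, -1.7, 19.5]
opening: 0.465
```

Contact, 19.5 N up. Release, rise and check.

Emit:
jog_arm:
  deltas:
    - {"gripper": 0.3, "translation": [0, 0, 0.015], "dr": [0, 0, 0]}
    - {"gripper": 0.3, "translation": [0, 0, 0], "dr": [0, 0, 0]}
    - {"gripper": -0.3, "translation": [0, 0, 0], "dr": [0, 0, 0]}
    - {"gripper": -0.3, "translation": [0, 0, 0], "dr": [0, 0, 0]}
    - {"gripper": -0.3, "translation": [0, 0, 0], "dr": [0, 0, 0]}
    - {"gripper": -0.3, "translation": [0, 0, 0.1], "dr": [0, 0, 0]}
    - {"gripper": -0.3, "translation": [0, 0, 0.3], "dr": [0, 0, 0]}
    - {"gripper": -0.3, "translation": [0, 0, 0.35], "dr": [0, 0, 0]}
    - {"gripper": -0.3, "translation": [0, 0, 0.35], "dr": [0, 0, 0]}
    - {"gripper": -0.3, "translation": [0, 0, 0.35], "dr": [0, 0, 0]}

```text
clock: 24.38
eef_pos: [652.2, 156.3, 191.7]
tcp_rot: [3.142, 0.0, 0.118]
contact_force: [0.6, 0.3, 0.1]
opening: 0.65
```

Emit:
jog_arm:
  deltas:
    - {"gripper": -0.3, "translation": [-0.35, 0, 0.1], "dr": [0, 0, 0]}
    - {"gripper": -0.3, "translation": [-0.35, 0, 0.1], "dr": [0, 0, 0]}
    - {"gripper": -0.3, "translation": [-0.35, 0, 0.1], "dr": [0, 0, 0]}
    - {"gripper": -0.3, "translation": [-0.35, 0, 0.1], "dr": [0, 0, 0]}
    - {"gripper": -0.3, "translation": [-0.35, 0, 0.1], "dr": [0, 0, 0]}
    - {"gripper": -0.3, "translation": [-0.3, 0, 0.1], "dr": [0, 0, 0]}
    - {"gripper": -0.3, "translation": [0, 0, 0], "dr": [0, 0, 0]}

```text
clock: 24.97
eef_pos: [442.9, 156.1, 251.6]
tcp_rot: [-3.141, 0.001, 0.119]
contact_force: [1.1, -0.1, -0.3]
opening: 0.649
```

```bash
python3 - <<'E'
from m import *
t=r.grab_frame("top"); cv2.imwrite("pics/t6.png",t); s=r.grab_frame("scene")
a=cv2.resize(t[140:215,155:255],(400,300),interpolation=2); b=cv2.resize(t[145:220,272:372],(400,300),interpolation=2)
cc=cv2.resize(t[197:272,402:502],(400,300),interpolation=2); d=cv2.resize(s[150:360,130:410],(400,300))
cv2.imwrite("pics/c6.png",np.vstack([np.hstack([a,b]),np.hstack([cc,d])])); print(r.sense()["clock"],r.sense()["contact_force"])
E
```

```text
25.0667 [ 0.69421843 -1.14425288  0.18946272]
```

View pics/c6.png

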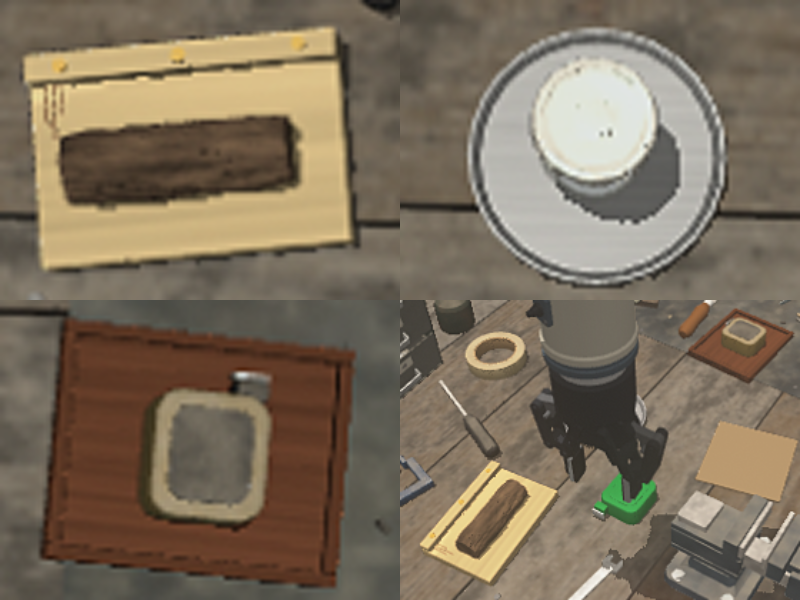

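The crops show everything in place, with the jar upright in the dish, the tape in the tray, the log on the board and the gripper clear. I'll check the numbers.

```bash
python3 - <<'E'
from m import *
im=cv2.imread("pics/t6.png");H,S,V=[x.astype(int) for x in cv2.split(cv2.cvtColor(im,cv2.COLOR_BGR2HSV))]
k=seg(im,(168,165,232,193),(V<110)); print("log px",k.min(0),k.max(0),[rect(world("top",k,z)) for z in (20,35)])
k=seg(im,(157,143,248,212),((S>65)&(V>130))); b=rect(world("top",k,15)); print("board",b)
k=seg(im,(432,210,476,262),(S<120)); print("tape+mouth",k.min(0),k.max(0),rect(world("top",k,35)))
T="top"
k=seg(im,(405,195,500,275),(S>110)&(H<16)); print("tray",rect(world(T,k,14)))
k=seg(im,(300,150,345,200),(S<60)&(V>185)); print("lid",cv2.minEnclosingCircle(world(T,k,101).astype(np.float32)))
k=cv2.convexHull(seg(im,(285,145,362,222),(S<30)&(V>60)).astype(np.float32))[:,0]; print("dish",cv2.minEnclosingCircle(world(T,k,12).astype(np.float32)))
im0=cv2.imread("pics/top0.png"); d=cv2.absdiff(im,im0).max(2)
for n,(x0,y0,x1,y1) in dict(sp=(145,243,226,272),sand=(428,302,492,342),chis=(428,178,532,198),green=(238,225,282,262)).items(): print(n,(d[y0:y1,x0:x1]>40).mean())
E
```

```text
log px [170. 169.] [229. 191.] [(652.6, 158.7, 128.1, 42.1, -83.7), (649.7, 155.1, 126.3, 41.5, -83.7)]
board (661.6, 156.2, 171.8, 119.1, -83.6)
tape+mouth [439. 215.] [469. 252.] (551.7, -386.5, 81.4, 62.2, -4.2)
tray (548.6, -386.0, 160.7, 128.8, 85.6)
lid ((641.1673583984375, -105.7303466796875), 48.7169303894043)
dish ((652.3764038085938, -102.51199340820312), 70.0826644897461)
sp 0.30693912303107707
sand 0.0
chis 0.04471153846153846
green 0.0
```

Emit:
jog_arm:
  deltas:
    - {"gripper": -0.3, "translation": [0, -0.33, 0.05], "dr": [0, 0, 0]}
    - {"gripper": -0.3, "translation": [0, -0.33, 0.05], "dr": [0, 0, 0]}
    - {"gripper": -0.3, "translation": [0, -0.33, 0.05], "dr": [0, 0, 0]}
    - {"gripper": -0.3, "translation": [0, -0.33, 0.05], "dr": [0, 0, 0]}
    - {"gripper": -0.3, "translation": [0, -0.33, 0.05], "dr": [0, 0, 0]}
    - {"gripper": -0.3, "translation": [0, -0.33, 0.05], "dr": [0, 0, 0]}
    - {"gripper": -0.3, "translation": [0, -0.33, 0.05], "dr": [0, 0, 0]}
    - {"gripper": -0.3, "translation": [0, -0.33, 0.05], "dr": [0, 0, 0]}
    - {"gripper": -0.3, "translation": [0, -0.33, 0.05], "dr": [0, 0, 0]}
    - {"gripper": -0.3, "translation": [0, -0.33, 0.05], "dr": [0, 0, 0]}
    - {"gripper": -0.3, "translation": [0, 0, 0], "dr": [0, 0, 0]}
    - {"gripper": -0.3, "translation": [0, 0, 0], "dr": [0, 0, 0]}

```text
clock: 26.07
eef_pos: [448.2, -175.7, 299.8]
tcp_rot: [3.141, -0.0, 0.114]
contact_force: [-0.8, 0.9, 0.9]
opening: 0.652
```

```bash
python3 - <<'E'
from m import *
im=r.grab_frame("top"); cv2.imwrite("pics/t7.png",im)
im0=cv2.imread("pics/top0.png"); d=cv2.absdiff(im,im0).max(2); e=cv2.absdiff(cv2.imread("pics/t6.png"),im0).max(2)
for n,(x0,y0,x1,y1) in dict(sp=(145,243,226,272),orange=(138,288,184,332),green=(238,225,282,262)).items(): print(n,(d[y0:y1,x0:x1]>40).mean())
p=np.argwhere(e[178:198,428:532]>40); print("chis diff",p.min(0),p.max(0),len(p))
a=np.vstack([im0[170:205,420:540],cv2.imread("pics/t6.png")[170:205,420:540]])
cv2.imwrite("pics/c7.png",cv2.resize(a,None,fx=5,fy=5))
E
```

```text
sp 0.0
orange 0.0
green 0.0
chis diff [ 2 50] [ 13 100] 93
```

View pics/c7.png

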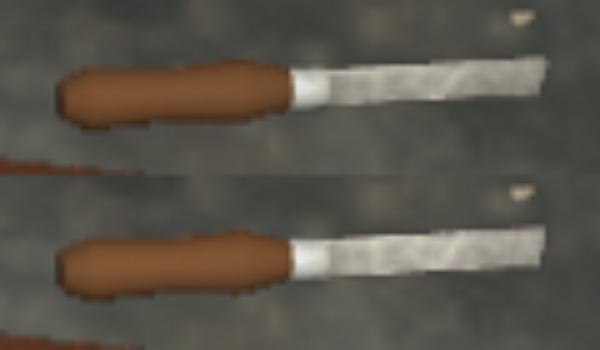

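```bash
python3 - <<'E'
from m import *
g=lambda n:cv2.imread(f"pics/{n}.png")
def axis(n):
    im=g(n); H,S,V=[x.astype(int) for x in cv2.split(cv2.cvtColor(im,cv2.COLOR_BGR2HSV))]
    o=[]
    for box,m in (((425,176,482,203),(S>110)),((482,176,534,200),(V>120))):
        k=np.argwhere(m[box[1]:box[3],box[0]:box[2]]); o+=[*np.round(k.mean(0)[::-1]+box[:2],2),len(k)]
    return o
for n in ["top0","t3","t4","t5","t6","t7"]: print(n,axis(n))
E
```

```text
top0 [np.float64(454.39), np.float64(188.34), 488, np.float64(504.52), np.float64(185.81), 332]
t3 [np.float64(454.21), np.float64(187.46), 491, np.float64(504.63), np.float64(184.96), 339]
t4 [np.float64(454.29), np.float64(187.45), 489, np.float64(504.72), np.float64(184.97), 348]
t5 [np.float64(454.29), np.float64(187.47), 491, np.float64(504.72), np.float64(184.97), 342]
t6 [np.float64(454.21), np.float64(187.46), 491, np.float64(504.72), np.float64(184.97), 348]
t7 [np.float64(454.25), np.float64(187.45), 490, np.float64(504.62), np.float64(184.97), 340]
```

```bash
python3 - <<'E'
from h import *
print(r.sense()["clock"],r.sign_off())
E
```

```text
the job is handed in; nothing more can be done
26.1167 None
```

The swap is done and handed in at 26.1 s. I parked the log on the cork mat, moved the tape measure to the tray and the jar to the dish, then set the log on the sawing board.

Last checks, from the top camera:
- **Tape measure:** flat in the tray, about 3 mm from its middle.
- **Jar:** upright in the dish, about 2 mm from its middle. The final re-measurement of the lid failed because the mask took in part of the dish, so this figure is from the picture taken just after placing the jar. The last crop showed the jar still standing there.
- **Log:** flat side down and parallel to the fence within about 0.5°. It sits about 2–3 mm towards the front edge and 1–2 mm off along the fence. This depends on the height assumed for its outline.
- **Bystanders:** the spanner and sanding block have not moved, and neither have the green and orange look-alikes.
- **Chisel:** it shows a parallel shift of about 0.9 px (about 2 mm) between the first picture and the one at about 6.7 s, and none after that. I saw no contact with it and think it settled at the start, but I could not prove that, so I left it alone.
- **Arm:** the gripper is open and clear, about 300 mm above the bench. The largest contact force in the readings after each move was about 20 N upward, when setting the log down.

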